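Take the spent push-release filter cartridge out of the purifier

ROBOT

A 6-joint arm with a two-finger parallel gripper is mounted at the origin on a cart in front of the work surface, level with it; the furniture and walls round the work are solid. World frame = base frame: x ahead of the robot, y to its left, z up, the work surface at z = 0. Lengths are in m, angles in rad, forces in N, time in s.
With the tool pointing down it reaches from about 0.325 to 0.775 m from the base axis. Payload 5.5 kg.
Tool frame: the origin (TCP) lies at the very end of the fingers, on their centre line; the grasp point (between the pads) lies 19 mm behind it; z points along the fingers, y is the line along which they close (so a half turn about z gives the same grasp; the last joint's range is limited). The gripper opens to 85 mm and grips with 20 to 120 N. Pads are 22 mm wide; open, the fingers measure 114 mm over their backs; the gripper's body (76 mm by 85 mm) begins 54 mm behind the grasp point. The pads swing forward as they close: fully open they stand 13 mm farther back than shut.
Start: joints at [-1.184, 0.091, 1.231, -0, 1.82, -0.057], TCP at [0.258, -0.542, 0.205] pointing down, gripper open.
Joint ranges: [-2.87, 2.87], [-0.86, 2.18], [0.17, 2.46], [-1.51, 4.65], [0.06, 2.69], [-2.65, 2.65]. Speed limits (rad/s): [2.57, 2.57, 3.01, 3.14, 3.14, 3.14].

INTERFACE

Orientations are given as a unit quaternion [w, x, y, z].
In Python, from plant import bot gives the robot as it stands. The module is installed in compiled form; this text tells all that it offers.
- The arm moves only by the tool step_arm, never from a script. Its argument "moves" is a list of rows, each an object with "xyz": the shift along the tool's x, y, z as a fraction of full scale, a list of three; "dr": the turn, a rotation vector about the tool's x, y, z as a fraction of full scale, a list of three; "claw": the closure, from -1 (fully open) to 1 (shut). In form: [{"xyz": [x, y, z], "dr": [ax, ay, az], "claw": claw}, ...]. A call has 1 to 12 rows; each row shifts and turns the commanded pose from where the row before left it, along the tool's axes as they then stand; what a row does not reach is not made up. Full scale, the value 1, is 0.025 m for a shift and 10 degrees for a turn. A row lasts 1/8 s, in which the tool goes at most 62.5 mm and 10.7 degrees, less where a joint would pass 70% of its speed; a pose out of reach is approached as far as the arm can. A call with a number of a shift or a turn outside -1 to 1 is refused whole. A call with a gripper value outside its range is refused whole. The fingers move at their own pace and stop on an object; "force" is the grip in N (left out, the last holds). Time passes only in rows, so rows that do not move let the fingers close. It gives the time, the measured TCP pose, the force, the opening and the grip force at its end, in the units of the state.
- bot.get_state(): the state, without advancing time (a new reading comes with each control period).
- bot.capture(name): name is "side" or "top"; returns the picture (480x640x3 uint8, red, green, blue); there is no depth.
- bot.calibration(name): a dict with "camera_matrix" (3x3 intrinsics, pixels), "T" (4x4, takes a point from camera to world coordinates). Camera axes: x right, y down, z forward; pixel columns grow to the right and rows downward; lengths in m; the calibration is good to about 2 mm. A picture is of the moment at which its call begins. calibration takes no time and is no camera call.
- bot.hand_in(): hands the job in; it is judged then, once.
The state is a dict: "t": time; "joint_positions": joint angles; "joint_vel": joint speeds; "effort": joint torques, N m; "eef_pos": TCP position; "orientation": TCP orientation; "ft_force": force on the tool from outside, world axes, zero at the start; "ft_torque": the same for the moment, N m; "width": opening from 0.0 (shut) to 1.0 (fully open); "gripper_force": force on a finger pad.
Only numpy, scipy, OpenCV 4.12 (cv2) and the standard library are available. Lean on these libraries where they do the work, as an engineer would, in place of code of your own. Each camera call takes 0.05 s, during which the arm holds its last target. There are 200 camera calls.

TASK

The orange-capped filter cartridge in the water purifier is spent. Take the small tea box off the purifier and stand it upright on the bare worktop, then press the orange cartridge down until it springs up by itself and let go, then pinch the two black buttons on its sides together to free it, lift it out and stand it gently upright in the drip tray, on the free part beside the steel scourer. Leave the blue cartridge latched down in its bay, and do not knock over or shift anything else.

Things in the scene. Friction and masses are not known exactly. Their poses are not given: they have to be found in the camera images.
- purifier: low white water-purifier base, fixed to the worktop, 100 (x) x 156 (y) x 85 mm high; origin centre of its underside, local x points to its back (away from the robot at yaw 0), z up. Two wells open in its flat top, centred at local x = 0, y = -38 and +38 mm, each holding one cartridge on a sprung lift; which cartridge is in which well varies
- well_right (a point): centre of the mouth of the purifier's -y well, 85 mm above the worktop. A cartridge is latched down at first: its top is 94 mm above the worktop. Pushed 4 mm or more farther down (stop at 7 mm; 5 to 8 N) the latch lets go, and when the push is withdrawn the lift raises it within about half a second, top at 124 mm, underside at 50 mm
- well_left (a point): centre of the mouth of the +y well, the same. Once released a latch does not catch again. A raised cartridge is still held: hooks on its two buttons catch under the rim of the well, so it cannot be pulled out until both are pinched in
- cartridge_orange: the spent cartridge: loose, 0.09 to 0.17 kg, 34 (local x) x 44 (local y) x 74 mm high, white below with an orange cap; origin centre of its flat underside, on which it stands stably; z up, axes parallel to the purifier's while in its well. A black button stands 7 mm proud of its -x and of its +x side (local x is the pinching line)
- cartridge_orange_top (a point): centre of the flat top of the orange cap (34 x 44 mm), where to press; 74 mm above the cartridge's underside
- cartridge_orange_front (a point): middle of the face of the black ribbed button on the cartridge's -x side, 20 mm wide (y) and 24 mm high, 58 mm above the underside. Over both buttons it is 48 mm when out, 36 mm when pinched. Latched down, the buttons are sunk in the well; raised, they stand 11 to 35 mm above the purifier's top
- cartridge_orange_back (a point): the same on the +x side. Below each button a leg carries a hook, 20 to 28 mm above the underside, that reaches 30 mm from the cartridge's middle (24 mm when pinched)
- cartridge_orange_front_button (a joint): the -x side button of the orange cartridge; 0 = out, 0.006 m = fully pressed in; the cartridge is freed from about 0.0045. Spring: about 1.6 N at rest, 4.3 N fully in.
- cartridge_orange_back_button (a joint): the +x side button of the orange cartridge; 0 = out, 0.006 m = fully pressed in; the cartridge is freed from about 0.0045. Spring: about 1.6 N at rest, 4.3 N fully in.
- cartridge_blue: the good cartridge, exactly like the orange one but with a blue cap; must stay latched down in its well. Origin centre of its underside
- drip_tray: shallow light-grey plastic tray, loose, 88 (local x) x 165 (local y) x 12 mm high outside; floor 4 mm thick, rims 3 mm; origin centre of its underside, local y along its length. The steel scourer lies at its +y end; the -y end is free (a good spot is local y = -38 mm, with the cartridge's 44 mm side along the tray's length)
- steel_scourer: curled steel scourer, about 50 x 56 x 46 mm, lying in the drip tray; origin centre of its underside
- tea_box: small black cardboard tea box, loose, 0.07 kg, 48 (local x) x 77 (local y) x 59 mm high; origin centre of its underside, z up. It stands across the tops of both cartridges (underside 94 mm above the worktop), its length roughly along the purifier's y, and would topple if a cartridge sprang up under it. There is bare worktop for it between the purifier and the drip tray, near the front edge (the edge is at x = 0.355)
- mill: brown wooden pepper mill, 58 mm across, 150 mm tall, standing; origin centre of its underside. It, the spice jar and the garlic stand close round the purifier, in places that are exchanged
- spice_jar: glass spice jar with a green lid, 46 mm across, 106 mm tall, standing; origin centre of its underside
- garlic: garlic bulb, about 50 mm across and 51 mm tall; origin centre of its underside

How it is judged:
By the outcome, as a careful person would: the job done as asked, in the order asked, and still so for the second after the job is handed in, with the robot touching nothing.
It also fails if it takes over 70 s, if anything falls off the work surface, if the arm or the gripper's body presses on something with over 40 N, if the wrist force passes 120 N, or if a joint passes its speed limit or range.

## Working session

There is one attempt and no reset: what is moved stays moved. The work goes in short steps, Python scripts to look and compute and a tool call to move; the robot and the scene stay as the last step left them, time stands still between calls to the robot, and variables do not carry over. Pictures are saved under pics/ and viewed, at most 10 in all, crops included, and the job is handed in when it is done.

Besides the shell and the picture viewer there is one more tool, called after "Call:" as name([rows], argument=value, ...), one row to a line, values as JSON. step_arm: Moves the arm, as the interface text tells. Its arguments: {"type":"object","properties":{"moves":{"type":"array","items":{"type":"object","properties":{"xyz":{"type":"array","items":{"type":"number","minimum":-1,"maximum":1}},"dr":{"type":"array","items":{"type":"number","minimum":-1,"maximum":1}},"claw":{"type":"number"}}}},"force":{"type":"number"}},"required":["moves"]}

```bash
mkdir -p pics; ls; python3 - <<'E'
from plant import bot
import cv2,numpy as np
for n in("side","top"):
    im=bot.capture(n);cv2.imwrite(f"pics/{n}0.png",im[...,::-1])
    c=bot.calibration(n);print(n,np.round(c["camera_matrix"],1).tolist(),np.round(c["T"],3).tolist())
s=bot.get_state();print(s["t"],s["eef_pos"],s["orientation"],s["width"])
E
```

```text
pics
side [[589.9, 0.0, 324.7], [0.0, 589.9, 236.7], [0.0, 0.0, 1.0]] [[0.994, -0.067, 0.09, 0.395], [-0.111, -0.488, 0.866, -0.993], [-0.014, -0.87, -0.492, 0.68], [0.0, 0.0, 0.0, 1.0]]
top [[487.1, 0.0, 327.1], [0.0, 487.1, 234.8], [0.0, 0.0, 1.0]] [[-0.016, -0.994, 0.109, 0.379], [-1.0, 0.018, 0.014, 0.006], [-0.016, -0.108, -0.994, 1.041], [0.0, 0.0, 0.0, 1.0]]
0.1 [ 0.25751021 -0.5416055   0.20364394] [-8.75398129e-04  9.75480091e-01  2.20085900e-01 -1.51925504e-04] 0.9994372933640479
```

View pics/side0.png

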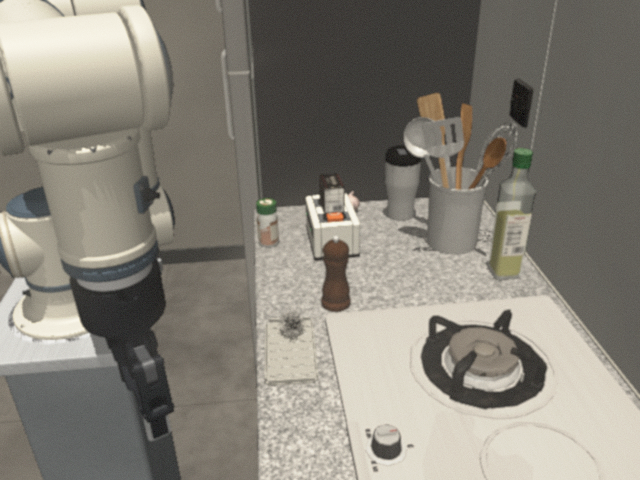

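View pics/top0.png

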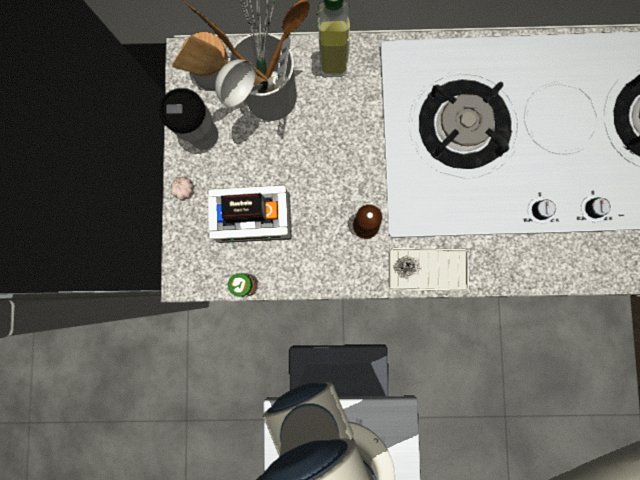

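```bash
cat > h.py <<'E'
import cv2,numpy as np
from plant import bot
C={n:bot.calibration(n) for n in("side","top")}
def ray(n,u,v):
    c=C[n];T=np.array(c["T"]);d=T[:3,:3]@np.linalg.inv(c["camera_matrix"])@[u,v,1];return T[:3,3],d
def at(n,u,v,z):
    o,d=ray(n,u,v);return (o+d*(z-o[2])/d[2])
def proj(n,p):
    c=C[n];T=np.array(c["T"]);q=np.array(c["camera_matrix"])@(T[:3,:3].T@(np.array(p)-T[:3,3]));return q[:2]/q[2]
def yaw(R): return np.arctan2(R[1,0],R[0,0])
def rot(q):
    from scipy.spatial.transform import Rotation as Ro
    return Ro.from_quat([q[1],q[2],q[3],q[0]]).as_matrix()
def err(target,yawx=None):
    "needed tool-frame move, in full-scale units, to target TCP, and turn about tool z"
    s=bot.get_state();R=rot(s["orientation"])
    print("t",round(s["t"],2),"tcp",np.round(s["eef_pos"],4),"yawx",round(yaw(R),4),"tilt",np.round(R[:,2],3),"F",np.round(s["ft_force"],1),"w",round(s["width"],3))
    dy=0
    if yawx is not None: dy=yawx-yaw(R); print("turn tool z, deg",round(-np.degrees(dy),2))
    d=np.array(target)-s["eef_pos"]
    c,s_=np.cos(yaw(R)+dy),np.sin(yaw(R)+dy)
    print("world d",np.round(d,4)," units now",np.round(R.T@d/.025,2)," after turn",np.round(np.array([c*d[0]+s_*d[1],s_*d[0]-c*d[1],-d[2]])/.025,2))
def bigblob(m):
    n,l,st,ce=cv2.connectedComponentsWithStats(m.astype(np.uint8));
    return l==1+np.argmax(st[1:,4])
E
python3 - <<'E'
import cv2,numpy as np
a=cv2.imread("pics/top0.png");b=cv2.imread("pics/side0.png")
x=cv2.resize(a[170:310,160:300],None,fx=4,fy=4,interpolation=2)[:560,:400*2]
cv2.imwrite("pics/c1.png",x)
y1=cv2.resize(b[165:315,250:370],None,fx=3,fy=3,interpolation=2)
y2=cv2.resize(a[200:300,360:480],None,fx=3,fy=3,interpolation=2)
o=np.zeros((460,760,3),np.uint8);o[:450,:360]=y1;o[:300,380:740]=y2
cv2.imwrite("pics/c2.png",o)
E
```

```text
(no output)
```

View pics/c1.png

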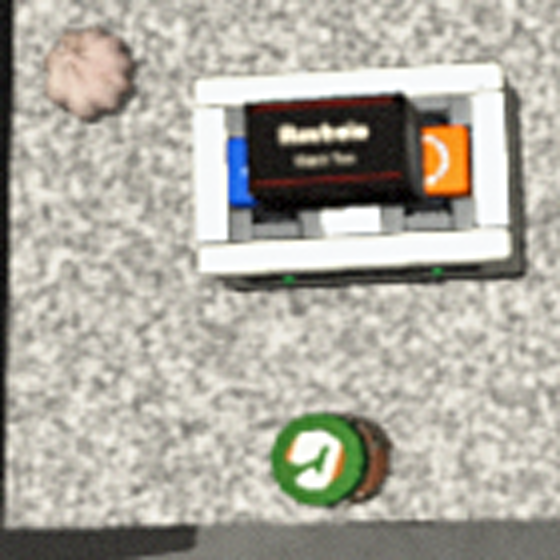

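View pics/c2.png

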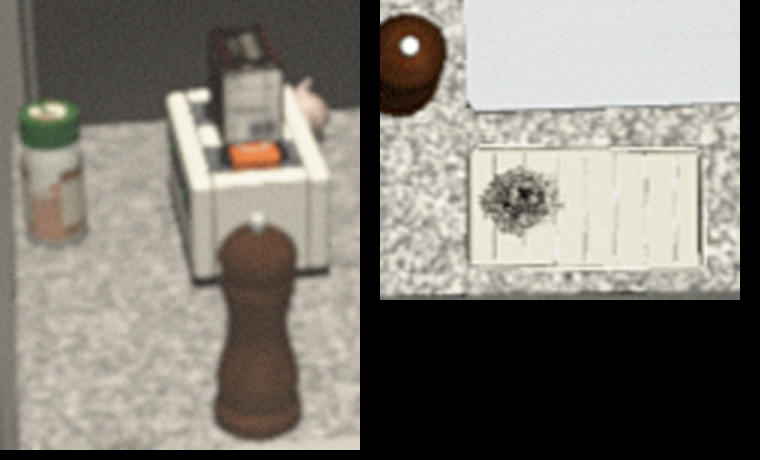

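```bash
python3 - <<'E'
from h import *
def quad(pts,f,z):
    P=np.array([at("top",*f(*p),z)[:2] for p in pts]); c=P.mean(0)
    TL,TR,BR,BL=P
    ey=(TL+BL-TR-BR)/2; ex=(TL+TR-BL-BR)/2
    print(np.round(c,4),"len y,x",np.round([np.linalg.norm(ey),np.linalg.norm(ex)],4),"yaw",np.round([np.arctan2(-ey[0],ey[1]),np.arctan2(ex[1],ex[0])],3))
f1=lambda x,y:(160+x/4-.4,170+y/4-.4)
f2=lambda x,y:(360+(x-380)/3-.3,200+y/3-.3)
quad([(196,82),(503,64),(511,256),(200,272)],f1,.085)
quad([(246,103),(405,93),(413,194),(251,206)],f1,.153)
quad([(471,149),(700,149),(703,267),(472,267)],f2,.012)
print("mill",at("top",*f2(410,45),.15),"jar",at("top",*f1(318,459),.106),"garlic",at("top",*f1(88,70),.03))
print("side mill base",at("side",250+258/3,165+412/3,0))
print("scourer",at("top",*f2(520,200),.03))
# side: orange top centre seen right edge, purifier top corners
for p in [(170,95),(300,85),(328,172),(197,182)]: print(at("side",250+p[0]/3,165+p[1]/3,.085))
err([.5,.14,.25],0)
im=bot.capture("top").astype(int)
for nm,m in (("o",(im[...,0]>190)&(im[...,1]<150)&(im[...,2]<80)),("b",(im[...,2]>150)&(im[...,0]<80))):
    m=m.copy();m[:170]=0;m[310:]=0;m[:,:160]=0;m[:,300:]=0
    v,u=np.where(bigblob(m)); print(nm,len(u),at("top",u.mean(),v.mean(),.094),[at("top",a,b,.094)[:2].round(4) for a,b in((u.min(),v.mean()),(u.max(),v.mean()),(u.mean(),v.min()),(u.mean(),v.max()))])
E
```

```text
[0.5327 0.1762] len y,x [0.1542 0.0962] yaw [0.037 0.033]
[0.531 0.175] len y,x [0.0746 0.0479] yaw [0.05  0.066]
[ 0.4154 -0.1921] len y,x [0.1607 0.0826] yaw [-0.017 -0.022]
mill [ 0.51228886 -0.06125583  0.15      ] jar [0.38872338 0.1887186  0.106     ] garlic [0.59674725 0.32661906 0.03      ]
side mill base [ 0.51201814 -0.05833898  0.        ]
scourer [ 0.42087    -0.14321753  0.03      ]
[0.48301731 0.24887955 0.085     ]
[0.58569887 0.25258492 0.085     ]
[0.58398088 0.1064978  0.085     ]
[0.4899011 0.1044149 0.085    ]
t 0.1 tcp [ 0.2575 -0.5416  0.2036] yawx 0.4438 tilt [-0.001  0.002 -1.   ] F [-0.  -0.4  0.5] w 0.999
turn tool z, deg 25.43
world d [0.2425 0.6816 0.0464]  units now [ 20.47 -20.46  -1.82]  after turn [  9.7  -27.26  -1.85]
o 51 [0.53695641 0.12515149 0.094     ] [array([0.5372, 0.1384]), array([0.5368, 0.1186]), array([0.5495, 0.1251]), array([0.5196, 0.1252])]
b 74 [0.52963673 0.23153217 0.094     ] [array([0.5297, 0.2353]), array([0.5295, 0.2254]), array([0.5455, 0.2317]), array([0.5156, 0.2314])]
```

Call:
step_arm([
  {"xyz": [0.96,-0.92,-0.2],"dr": [0,0,0],"claw": -1},
  {"xyz": [0.96,-0.92,-0.2],"dr": [0,0,0],"claw": -1},
  {"xyz": [0.96,-0.92,-0.2],"dr": [0,0,0],"claw": -1},
  {"xyz": [0.96,-0.92,-0.2],"dr": [0,0,0],"claw": -1},
  {"xyz": [0.96,-0.92,-0.2],"dr": [0,0,0],"claw": -1},
  {"xyz": [0.96,-0.92,-0.2],"dr": [0,0,0],"claw": -1},
  {"xyz": [0.96,-0.92,-0.2],"dr": [0,0,0],"claw": -1},
  {"xyz": [0.96,-0.92,-0.2],"dr": [0,0,0],"claw": -1},
  {"xyz": [0.96,-0.92,-0.2],"dr": [0,0,0],"claw": -1},
  {"xyz": [0.96,-0.92,-0.2],"dr": [0,0,0],"claw": -1},
  {"xyz": [0.96,-0.92,-0.2],"dr": [0,0,0],"claw": -1},
  {"xyz": [0.96,-0.92,-0.2],"dr": [0,0,0],"claw": -1},
], force=25)

```text
t: 1.65
eef_pos: [0.3994, -0.1679, 0.2646]
orientation: [-0.0, 0.975, 0.22, -0.0]
ft_force: [-0.5, 0.6, 1.0]
width: 0.999
gripper_force: 0.0
```

Call:
step_arm([
  {"xyz": [0.96,-0.92,0],"dr": [0,0,0],"claw": -1},
  {"xyz": [0.96,-0.92,0],"dr": [0,0,0],"claw": -1},
  {"xyz": [0.96,-0.92,0],"dr": [0,0,0],"claw": -1},
  {"xyz": [0.96,-0.92,0],"dr": [0,0,0],"claw": -1},
  {"xyz": [0.96,-0.92,0],"dr": [0,0,0],"claw": -1},
  {"xyz": [0.96,-0.92,0],"dr": [0,0,0],"claw": -1},
  {"xyz": [0.96,-0.92,0],"dr": [0,0,0],"claw": -1},
  {"xyz": [0.96,-0.92,0],"dr": [0,0,0],"claw": -1},
  {"xyz": [0.96,-0.92,0],"dr": [0,0,0],"claw": -1},
  {"xyz": [0.96,-0.92,0],"dr": [0,0,0],"claw": -1},
  {"xyz": [0.96,-0.92,0],"dr": [0,0,0],"claw": -1},
])

```text
t: 3.02
eef_pos: [0.5292, 0.1739, 0.2643]
orientation: [0.0, 0.975, 0.22, -0.0]
ft_force: [0.5, -0.5, 0.6]
width: 1.001
gripper_force: 0.0
```

Call:
step_arm([
  {"dr": [0,0,-0.96],"claw": -1},
  {"dr": [0,0,-0.96],"claw": -1},
  {"dr": [0,0,-0.96],"claw": -1},
  {"dr": [0,0,-0.96],"claw": -1},
  {"dr": [0,0,-0.96],"claw": -1},
  {"dr": [0,0,-0.96],"claw": -1},
  {"dr": [0,0,-0.96],"claw": -1},
  {"dr": [0,0,0],"claw": -1},
])

```text
validation failed for argument at $.mo...
```

```bash
python3 - <<'E'
from h import *
err([.531,.175,.125],np.pi/2+.055)
E
```

```text
t 3.02 tcp [0.5292 0.1739 0.2643] yawx 0.4439 tilt [-0.001 -0.    -1.   ] F [ 0.5 -0.5  0.6] w 1.001
turn tool z, deg -67.72
world d [ 0.0018  0.0011 -0.1393]  units now [ 0.09 -0.01  5.57]  after turn [0.04 0.07 5.57]
```

Call:
step_arm([
  {"xyz": [0,0,0],"dr": [0,0,-0.97],"claw": -1},
  {"xyz": [0,0,0],"dr": [0,0,-0.97],"claw": -1},
  {"xyz": [0,0,0],"dr": [0,0,-0.97],"claw": -1},
  {"xyz": [0,0,0],"dr": [0,0,-0.97],"claw": -1},
  {"xyz": [0,0,0],"dr": [0,0,-0.97],"claw": -1},
  {"xyz": [0,0,0],"dr": [0,0,-0.97],"claw": -1},
  {"xyz": [0,0,0],"dr": [0,0,-0.97],"claw": -1},
  {"xyz": [0.04,0.07,0],"dr": [0,0,0],"claw": -1},
  {"xyz": [0,0,0],"dr": [0,0,0],"claw": -1},
])

```text
t: 4.15
eef_pos: [0.5308, 0.174, 0.2644]
orientation: [-0.0, 0.687, 0.726, -0.0]
ft_force: [0.6, 1.2, 0.1]
width: 1.002
gripper_force: 0.0
```

```bash
python3 - <<'E'
from h import *
err([.531,.175,.112],np.pi/2+.055)
cv2.imwrite("pics/s1.png",cv2.resize(bot.capture("side")[100:270,230:400,::-1],None,fx=3,fy=3,interpolation=2))
E
```

```text
t 4.15 tcp [0.5308 0.174  0.2644] yawx 1.6257 tilt [-0. -0. -1.] F [0.6 1.2 0.1] w 1.002
turn tool z, deg -0.01
world d [ 0.0002  0.001  -0.1524]  units now [0.04 0.01 6.09]  after turn [0.04 0.01 6.09]
```

View pics/s1.png

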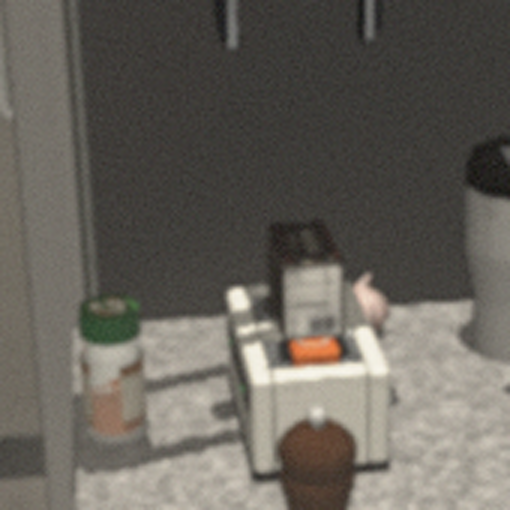

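The open fingers (crop x≈232 and 370) sit centred over the tea box (x≈302) and the wrist is clear of the neighbours. Descending and gripping.

Call:
step_arm([
  {"xyz": [0,0,0.9],"dr": [0,0,0],"claw": -1},
  {"xyz": [0,0,0.9],"dr": [0,0,0],"claw": -1},
  {"xyz": [0,0,0.9],"dr": [0,0,0],"claw": -1},
  {"xyz": [0,0,0.9],"dr": [0,0,0],"claw": -1},
  {"xyz": [0,0,0.9],"dr": [0,0,0],"claw": -1},
  {"xyz": [0,0,0.9],"dr": [0,0,0],"claw": -1},
  {"xyz": [0,0,0.6],"dr": [0,0,0],"claw": -1},
  {"xyz": [0,0,0],"dr": [0,0,0],"claw": -1},
])

```text
t: 5.2
eef_pos: [0.53, 0.1738, 0.1133]
orientation: [-0.001, 0.687, 0.727, -0.001]
ft_force: [0.4, 0.5, -0.5]
width: 0.999
gripper_force: 0.0
```

Call:
step_arm([
  {"xyz": [0,0,0],"dr": [0,0,0],"claw": 1},
  {"xyz": [0,0,0],"dr": [0,0,0],"claw": 1},
  {"xyz": [0,0,0],"dr": [0,0,0],"claw": 1},
  {"xyz": [0,0,0],"dr": [0,0,0],"claw": 1},
  {"xyz": [0,0,0],"dr": [0,0,0],"claw": 1},
  {"xyz": [0,0,0],"dr": [0,0,0],"claw": 1},
  {"xyz": [0,0,0],"dr": [0,0,0],"claw": 1},
  {"xyz": [0,0,0],"dr": [0,0,0],"claw": 1},
], force=25)

```text
t: 6.2
eef_pos: [0.5311, 0.1741, 0.1157]
orientation: [0.0, 0.686, 0.727, 0.001]
ft_force: [0.4, 0.0, 6.4]
width: 0.55
gripper_force: 29.5
```

Call:
step_arm([
  {"xyz": [0,0,-0.1],"dr": [0,0,0],"claw": 1},
  {"xyz": [0,0,-0.1],"dr": [0,0,0],"claw": 1},
  {"xyz": [0,0,-0.2],"dr": [0,0,0],"claw": 1},
  {"xyz": [0,0,-0.4],"dr": [0,0,0],"claw": 1},
  {"xyz": [0,0,-0.6],"dr": [0,0,0],"claw": 1},
  {"xyz": [0,0,-0.6],"dr": [0,0,0],"claw": 1},
  {"xyz": [0,0,-0.6],"dr": [0,0,0],"claw": 1},
  {"xyz": [0,0,-0.6],"dr": [0,0,0],"claw": 1},
  {"xyz": [0,0,0],"dr": [0,0,0],"claw": 1},
])

```text
t: 7.32
eef_pos: [0.5314, 0.1742, 0.1967]
orientation: [0.001, 0.686, 0.727, 0.001]
ft_force: [-0.2, 0.2, -0.3]
width: 0.544
gripper_force: 28.8
```

```bash
python3 - <<'E'
from h import *
err([.405,.025,.2],np.pi/2)
a=bot.capture("side")[100:300,230:400,::-1];b=bot.capture("top")[150:310,150:300,::-1]
o=np.zeros((600,800,3),np.uint8);a=cv2.resize(a,None,fx=2.5,fy=2.5);b=cv2.resize(b,None,fx=2.4,fy=2.4)
o[:a.shape[0],:a.shape[1]]=a;o[:b.shape[0],430:430+b.shape[1]]=b
cv2.imwrite("pics/s2.png",o)
E
```

```text
t 7.33 tcp [0.5314 0.1742 0.1967] yawx 1.6289 tilt [ 0.003  0.001 -1.   ] F [-0.2  0.2 -0.3] w 0.544
turn tool z, deg 3.33
world d [-0.1264 -0.1492  0.0033]  units now [-5.66 -5.39 -0.15]  after turn [-5.97 -5.06 -0.13]
```

View pics/s2.png

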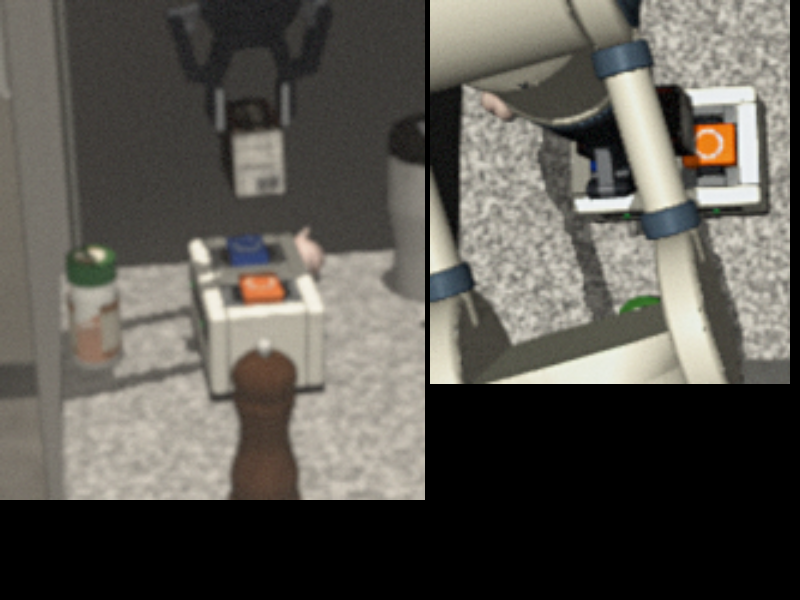

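Both cartridges are still latched down (blue at crop 248,248, orange at 262,288), and the box hangs upright in the grip. Carrying it to the front worktop.

Call:
step_arm([
  {"xyz": [0,0,-0.1],"dr": [0,0,0.33],"claw": 1},
  {"xyz": [-0.75,-0.63,0],"dr": [0,0,0],"claw": 1},
  {"xyz": [-0.75,-0.63,0],"dr": [0,0,0],"claw": 1},
  {"xyz": [-0.75,-0.63,0],"dr": [0,0,0],"claw": 1},
  {"xyz": [-0.75,-0.63,0],"dr": [0,0,0],"claw": 1},
  {"xyz": [-0.75,-0.63,0],"dr": [0,0,0],"claw": 1},
  {"xyz": [-0.75,-0.63,0],"dr": [0,0,0],"claw": 1},
  {"xyz": [-0.75,-0.63,0],"dr": [0,0,0],"claw": 1},
  {"xyz": [-0.75,-0.63,0],"dr": [0,0,0],"claw": 1},
  {"xyz": [0,0,0],"dr": [0,0,0],"claw": 1},
])

```text
t: 8.68
eef_pos: [0.4042, 0.0232, 0.1967]
orientation: [-0.0, 0.708, 0.707, -0.0]
ft_force: [1.4, 0.9, -1.0]
width: 0.551
gripper_force: 28.8
```

Call:
step_arm([
  {"xyz": [0,0,0.8],"dr": [0,0,0],"claw": 1},
  {"xyz": [0,0,0.8],"dr": [0,0,0],"claw": 1},
  {"xyz": [0,0,0.8],"dr": [0,0,0],"claw": 1},
  {"xyz": [0,0,0.8],"dr": [0,0,0],"claw": 1},
  {"xyz": [0,0,0.8],"dr": [0,0,0],"claw": 1},
  {"xyz": [0,0,0.8],"dr": [0,0,0],"claw": 1},
  {"xyz": [0,0,0.8],"dr": [0,0,0],"claw": 1},
  {"xyz": [0,0,0.4],"dr": [0,0,0],"claw": 1},
  {"xyz": [0,0,0],"dr": [0,0,0],"claw": 1},
])

```text
t: 9.8
eef_pos: [0.4044, 0.0239, 0.0464]
orientation: [-0.0, 0.707, 0.707, -0.0]
ft_force: [-0.3, -0.1, -0.7]
width: 0.549
gripper_force: 28.8
```

```bash
python3 - <<'E'
from h import *
err([.405,.025,.0225],np.pi/2)
a=bot.capture("side")[180:330,230:400,::-1]
cv2.imwrite("pics/s3.png",cv2.resize(a,None,fx=3,fy=3))
for x,y in((.381,-.0135),(.429,-.0135)): print(proj("side",[x,y,0]))
E
```

```text
t 9.8 tcp [0.4044 0.0239 0.0464] yawx 1.5712 tilt [-0.001  0.    -1.   ] F [-0.3 -0.1 -0.7] w 0.549
turn tool z, deg 0.03
world d [ 0.0006  0.0011 -0.0239]  units now [0.04 0.03 0.96]  after turn [0.04 0.03 0.96]
[268.25550591 294.30056969]
[292.18663367 292.49041612]
```

View pics/s3.png

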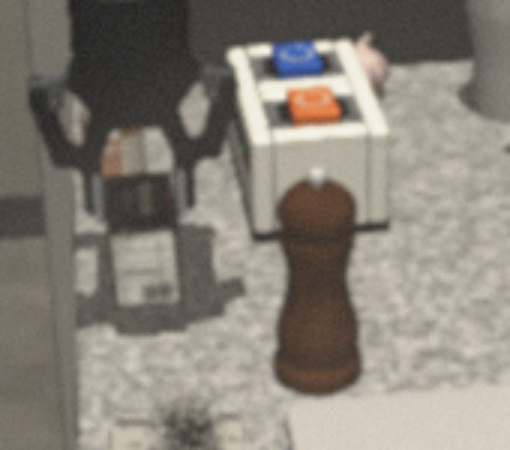

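Box is upright with its lower edge at full-image row ≈282 against ≈293 for the worktop, so about 25 mm remain. I'll lower it gently and watch the force.

Call:
step_arm([
  {"xyz": [0,0,0.3],"dr": [0,0,0],"claw": 1},
  {"xyz": [0,0,0.3],"dr": [0,0,0],"claw": 1},
  {"xyz": [0,0,0.2],"dr": [0,0,0],"claw": 1},
  {"xyz": [0,0,0.1],"dr": [0,0,0],"claw": 1},
  {"xyz": [0,0,0],"dr": [0,0,0],"claw": 1},
  {"xyz": [0,0,0],"dr": [0,0,0],"claw": 1},
])

```text
t: 10.6
eef_pos: [0.4049, 0.0239, 0.0249]
orientation: [0.0, 0.707, 0.707, 0.0]
ft_force: [0.0, 0.7, -0.2]
width: 0.544
gripper_force: 28.8
```

Call:
step_arm([
  {"xyz": [0,0,0.04],"dr": [0,0,0],"claw": 1},
  {"xyz": [0,0,0.04],"dr": [0,0,0],"claw": 1},
  {"xyz": [0,0,0],"dr": [0,0,0],"claw": 1},
])

```text
t: 10.98
eef_pos: [0.4047, 0.0239, 0.0226]
orientation: [-0.0, 0.707, 0.707, -0.0]
ft_force: [1.0, 0.0, -0.9]
width: 0.543
gripper_force: 28.8
```

Call:
step_arm([
  {"xyz": [0,0,0.05],"dr": [0,0,0],"claw": 1},
  {"xyz": [0,0,0.05],"dr": [0,0,0],"claw": 1},
  {"xyz": [0,0,0],"dr": [0,0,0],"claw": 1},
])

```text
t: 11.35
eef_pos: [0.405, 0.0239, 0.022]
orientation: [0.0, 0.707, 0.707, 0.0]
ft_force: [-4.3, 0.5, 9.7]
width: 0.546
gripper_force: 29.8
```

Call:
step_arm([
  {"xyz": [0,0,-0.06],"dr": [0,0,0],"claw": 1},
  {"xyz": [0,0,0],"dr": [0,0,0],"claw": -1},
  {"xyz": [0,0,0],"dr": [0,0,0],"claw": -1},
  {"xyz": [0,0,0],"dr": [0,0,0],"claw": -1},
  {"xyz": [0,0,0],"dr": [0,0,0],"claw": -1},
  {"xyz": [0,0,0],"dr": [0,0,0],"claw": -1},
  {"xyz": [0,0,-0.8],"dr": [0,0,0],"claw": -1},
  {"xyz": [0,0,-1],"dr": [0,0,0],"claw": -1},
  {"xyz": [0,0,-1],"dr": [0,0,0],"claw": -1},
  {"xyz": [0,0,-1],"dr": [0,0,0],"claw": -1},
  {"xyz": [0,0,-1],"dr": [0,0,0],"claw": -1},
  {"xyz": [0,0,-1],"dr": [0,0,0],"claw": -1},
])

```text
t: 12.85
eef_pos: [0.4047, 0.0239, 0.1675]
orientation: [0.0, 0.707, 0.707, 0.0]
ft_force: [1.2, -0.3, -0.3]
width: 1.001
gripper_force: 0.0
```

```bash
python3 - <<'E'
from h import *
err([.535,.139,.17],np.pi/2+.035)
im=bot.capture("side");a=im[180:330,230:400,::-1]
b=bot.capture("top")[150:310,150:400,::-1]
o=np.zeros((600,800,3),np.uint8);a=cv2.resize(a,None,fx=2,fy=2);b=cv2.resize(b,None,fx=1.8,fy=1.8)
o[:a.shape[0],:a.shape[1]]=a;o[:b.shape[0],345:345+b.shape[1]]=b
cv2.imwrite("pics/s4.png",o[:310])
# orange centre from side view, top face
i=im.astype(int);m=(i[...,0]>180)&(i[...,1]<140)&(i[...,2]<90);m[:,:300]=0;m[:150]=0;m[260:]=0
v,u=np.where(bigblob(m));print(len(u),u.min(),u.max(),v.min(),v.max(),at("side",u.mean(),v.mean(),.094),proj("side",[.535,.139,.094]))
E
```

```text
t 12.85 tcp [0.4047 0.0239 0.1675] yawx 1.5714 tilt [ 0.  0. -1.] F [ 1.2 -0.3 -0.3] w 1.001
turn tool z, deg -1.97
world d [0.1303 0.1151 0.0025]  units now [ 4.6   5.21 -0.1 ]  after turn [ 4.42  5.37 -0.1 ]
61 326 342 211 219 [0.5321014  0.12382341 0.094     ] [334.67913195 213.15790204]
```

View pics/s4.png

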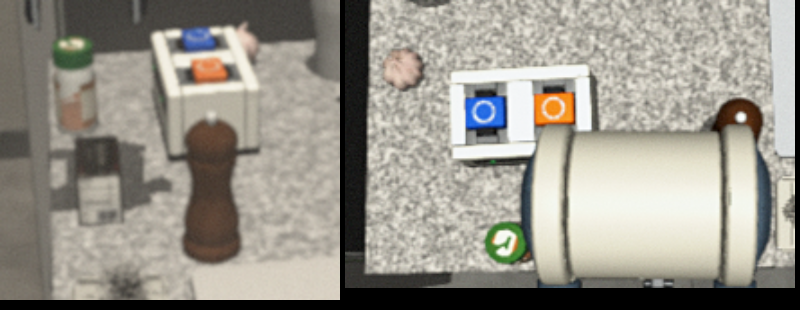

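Tea box stands upright on the worktop (left crop ≈100,180) and both caps are down. In the top view orange is at crop (554,108); measuring it before closing and pressing.

```bash
python3 - <<'E'
from h import *
i=bot.capture("top").astype(int)
for nm,m in (("o",(i[...,0]>190)&(i[...,1]<150)&(i[...,2]<90)),("b",(i[...,2]>130)&(i[...,0]<90))):
    m=m.copy();m[:170]=0;m[240:]=0;m[:,:160]=0;m[:,300:]=0
    c=cv2.findContours(bigblob(m).astype(np.uint8),0,2)[0][0];r=cv2.minAreaRect(c);print(nm,r,at("top",*r[0],.094))
E
```

```text
o ((265.5338134765625, 209.60923767089844), (16.252716064453125, 21.6333065032959), 86.8201675415039) [0.53459849 0.13932409 0.094     ]
b ((227.2646026611328, 211.7334747314453), (16.46786880493164, 21.520511627197266), 86.42366790771484) [0.53177401 0.21497703 0.094     ]
```

Call:
step_arm([
  {"xyz": [0,0,-0.4],"dr": [0,0,-0.2],"claw": 1},
  {"xyz": [0.63,0.76,0],"dr": [0,0,0],"claw": 1},
  {"xyz": [0.63,0.76,0],"dr": [0,0,0],"claw": 1},
  {"xyz": [0.63,0.76,0],"dr": [0,0,0],"claw": 1},
  {"xyz": [0.63,0.76,0],"dr": [0,0,0],"claw": 1},
  {"xyz": [0.63,0.76,0],"dr": [0,0,0],"claw": 1},
  {"xyz": [0.63,0.76,0],"dr": [0,0,0],"claw": 1},
  {"xyz": [0.63,0.76,0],"dr": [0,0,0],"claw": 1},
  {"xyz": [0,0,0],"dr": [0,0,0],"claw": 1},
])

```text
t: 14.12
eef_pos: [0.5337, 0.1394, 0.175]
orientation: [-0.001, 0.694, 0.72, -0.001]
ft_force: [-0.3, -0.1, -0.0]
width: 0.003
gripper_force: 0.0
```

```bash
python3 - <<'E'
from h import *
err([.535,.139,.097],np.pi/2+.035)
E
```

```text
t 14.12 tcp [0.5337 0.1394 0.175 ] yawx 1.6084 tilt [-0.003 -0.001 -1.   ] F [-0.3 -0.1 -0. ] w 0.003
turn tool z, deg 0.15
world d [ 0.0013 -0.0004 -0.078 ]  units now [-0.02  0.06  3.12]  after turn [-0.02  0.05  3.12]
```

Call:
step_arm([
  {"xyz": [0,0.04,0.8],"dr": [0,0,0],"claw": 1},
  {"xyz": [0,0,0.8],"dr": [0,0,0],"claw": 1},
  {"xyz": [0,0,0.8],"dr": [0,0,0],"claw": 1},
  {"xyz": [0,0,0.6],"dr": [0,0,0],"claw": 1},
  {"xyz": [0,0,0.1],"dr": [0,0,0],"claw": 1},
  {"xyz": [0,0,0.1],"dr": [0,0,0],"claw": 1},
  {"xyz": [0,0,0.1],"dr": [0,0,0],"claw": 1},
  {"xyz": [0,0,0],"dr": [0,0,0],"claw": 1},
])

```text
t: 15.12
eef_pos: [0.535, 0.1389, 0.0946]
orientation: [0.0, 0.694, 0.72, 0.0]
ft_force: [0.1, -0.3, -1.4]
width: -0.001
gripper_force: 0.0
```

Call:
step_arm([
  {"xyz": [0,0,0.08],"dr": [0,0,0],"claw": 1},
  {"xyz": [0,0,0.08],"dr": [0,0,0],"claw": 1},
  {"xyz": [0,0,0.08],"dr": [0,0,0],"claw": 1},
  {"xyz": [0,0,0],"dr": [0,0,0],"claw": 1},
  {"xyz": [0,0,0],"dr": [0,0,0],"claw": 1},
])

```text
t: 15.75
eef_pos: [0.5348, 0.1388, 0.0882]
orientation: [-0.0, 0.694, 0.72, -0.0]
ft_force: [-0.1, 0.1, -0.2]
width: 0.002
gripper_force: 0.0
```

Call:
step_arm([
  {"xyz": [0,0,0.06],"dr": [0,0,0],"claw": 1},
  {"xyz": [0,0,0.06],"dr": [0,0,0],"claw": 1},
  {"xyz": [0,0,0],"dr": [0,0,0],"claw": 1},
])

```text
t: 16.12
eef_pos: [0.5347, 0.1388, 0.0849]
orientation: [-0.0, 0.694, 0.719, -0.0]
ft_force: [0.4, 0.1, 0.0]
width: 0.003
gripper_force: 0.0
```

```bash
python3 - <<'E'
from h import *
err([.535,.139,.09],np.pi/2+.037)
im=bot.capture("side")
cv2.imwrite("pics/s5.png",cv2.resize(im[150:260,270:400,::-1],None,fx=5,fy=5,interpolation=2))
E
```

```text
t 16.12 tcp [0.5347 0.1388 0.0849] yawx 1.6062 tilt [-0. -0. -1.] F [0.4 0.1 0. ] w 0.003
turn tool z, deg -0.09
world d [0.0003 0.0002 0.0051]  units now [ 0.01  0.01 -0.2 ]  after turn [ 0.01  0.01 -0.2 ]
```

View pics/s5.png

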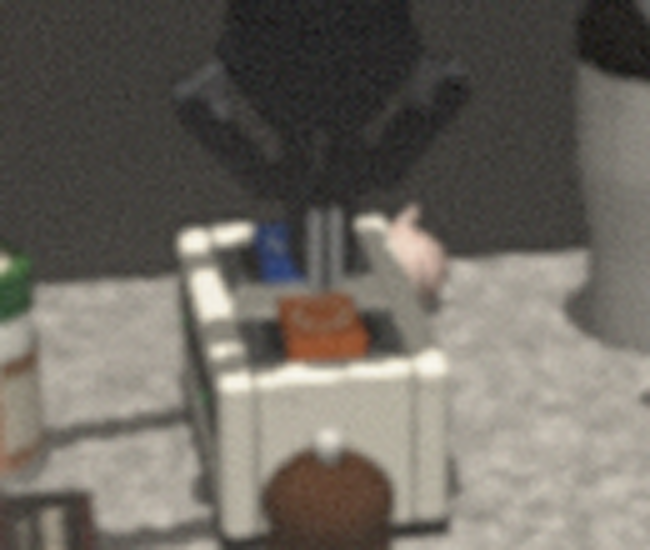

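The closed fingertips (crop ≈325,290) end just at the rear edge of the orange cap, while the cap itself is not pushed down; no force is felt. I'll check where the tips really are.

```bash
python3 - <<'E'
from h import *
print("expected now",proj("side",[.5347,.1388,.0849]),"seen",270+325/5,150+290/5)
for y in(.139,.16,.18):
  for z in (.085,.095,.105,.115): print(y,z,proj("side",[.535,y,z]).round(1))
print("s1 exp left/right",proj("side",[.488,.174,.2644+.013]),proj("side",[.573,.174,.2644+.013]),"seen",230+232/3,100+48/3,230+370/3,100+40/3)
im=bot.capture("side");g=im[195:225,325:350].astype(int)
print("cols gray max per row");
for r in range(195,224): print(r,im[r,328:346].astype(int).sum(1)//3, end="\n")
E
```

```text
expected now [334.57884772 216.92522155] seen 335.0 208.0
0.139 0.085 [334.7 216.8]
0.139 0.095 [334.7 212.7]
0.139 0.105 [334.6 208.6]
0.139 0.115 [334.6 204.5]
0.16 0.085 [333.5 212.5]
0.16 0.095 [333.5 208.4]
0.16 0.105 [333.4 204.4]
0.16 0.115 [333.4 200.3]
0.18 0.085 [332.4 208.4]
0.18 0.095 [332.4 204.4]
0.18 0.105 [332.3 200.4]
0.18 0.115 [332.3 196.3]
s1 exp left/right [309.41571954 127.79391857] [350.19421626 125.72857645] seen 307.3333333333333 116.0 353.3333333333333 113.33333333333333
cols gray max per row
195 [ 43  49  49  80 106 108  89  78 102 110  83  53  84 140 168 178 184 193]
196 [ 50  41  54  77 105 108  89  79 103 113  79  55  64 108 132 139 140 155]
197 [ 46  51  57  79 107 109  86  80 103 106  85  55  55  86 108 124 130 136]
198 [ 48  46  52  79 105 111  89  82 103 107  83  56  54  70  99 118 120 127]
199 [ 55  48  62  80 108 110  90  83 101 108  79  56  51  66  90 112 122 128]
200 [ 54  48  53  79 106 109  86  81 107 110  80  53  51  56  76 102 120 129]
201 [ 55  51  55  75 108 115  84  80 106 116  87  55  50  67  73  90 112 126]
202 [ 62  54  56  79 109 106  
[... 913 characters left out ...]
8  92 101 100  93  90  96  96  95 100 101  94  79  69  56  48  49  59]
215 [ 85  91 101  94  97  98  96  96  96  91  94  89  82  76  63  44  46  53]
216 [75 87 88 91 89 91 92 93 87 88 83 85 85 89 78 57 42 53]
217 [80 88 85 90 91 84 96 88 92 90 91 94 96 93 82 64 51 52]
218 [85 89 91 95 97 92 90 90 97 95 94 97 95 93 87 69 56 61]
219 [85 97 94 97 96 93 97 95 88 92 94 93 92 92 87 72 64 67]
220 [ 82  93  94  92  91  93  99  95  92  96  94  97  95 103  94  83  81  85]
221 [ 92 101 105 108 103 101 101 102  99 100 100 105 107 114 108 112 111 119]
222 [145 154 153 152 142 126 119 121 121 117 121 132 147 159 161 163 164 167]
223 [219 218 219 211 191 172 169 165 164 165 160 179 201 219 226 224 221 226]
```

Tips really sit about 20 mm higher than the reported TCP (seen row 208, expected 217), which agrees with the absent contact force. Continuing down by feel.

Call:
step_arm([
  {"xyz": [0,0,0.1],"dr": [0,0,0],"claw": 1},
  {"xyz": [0,0,0.1],"dr": [0,0,0],"claw": 1},
  {"xyz": [0,0,0.08],"dr": [0,0,0],"claw": 1},
  {"xyz": [0,0,0],"dr": [0,0,0],"claw": 1},
])

```text
t: 16.73
eef_pos: [0.5346, 0.1388, 0.0778]
orientation: [-0.0, 0.694, 0.719, -0.0]
ft_force: [0.4, -0.2, 0.1]
width: -0.005
gripper_force: 0.0
```

Call:
step_arm([
  {"xyz": [0,0,0.06],"dr": [0,0,0],"claw": 1},
  {"xyz": [0,0,0.06],"dr": [0,0,0],"claw": 1},
  {"xyz": [0,0,0],"dr": [0,0,0],"claw": 1},
])

```text
t: 17.1
eef_pos: [0.5347, 0.1388, 0.075]
orientation: [-0.0, 0.694, 0.72, -0.0]
ft_force: [0.5, -0.3, 0.5]
width: 0.002
gripper_force: 0.0
```

Call:
step_arm([
  {"xyz": [0,0,0.08],"dr": [0,0,0],"claw": 1},
  {"xyz": [0,0,0],"dr": [0,0,0],"claw": 1},
])

```text
t: 17.35
eef_pos: [0.5347, 0.1388, 0.0729]
orientation: [-0.0, 0.694, 0.72, -0.0]
ft_force: [-0.5, -0.1, -0.2]
width: -0.002
gripper_force: 0.0
```

Call:
step_arm([
  {"xyz": [0,0,0.08],"dr": [0,0,0],"claw": 1},
  {"xyz": [0,0,0],"dr": [0,0,0],"claw": 1},
])

```text
t: 17.6
eef_pos: [0.5347, 0.1388, 0.0709]
orientation: [-0.0, 0.694, 0.72, -0.0]
ft_force: [-0.2, -0.3, -0.6]
width: 0.0
gripper_force: 0.0
```

Call:
step_arm([
  {"xyz": [0,0,0.08],"dr": [0,0,0],"claw": 1},
  {"xyz": [0,0,0],"dr": [0,0,0],"claw": 1},
])

```text
t: 17.85
eef_pos: [0.5347, 0.1388, 0.0689]
orientation: [-0.0, 0.694, 0.72, -0.0]
ft_force: [-0.5, 0.1, -0.8]
width: -0.0
gripper_force: 0.0
```

```bash
python3 - <<'E'
from h import *
im=bot.capture("side")
for r in range(196,226,1): print(r,im[r,327:345].astype(int).sum(1)//3, im[r,334], im[r,338])
E
```

```text
196 [ 51  49  46  46  52  51  46  43  51  46  52  44  48  51  67  88 106 115] [45 41 45] [47 44 41]
197 [ 55  50  39  52  49  49  51  44  47  49  58  50  46  49  77  98 122 130] [44 46 43] [50 49 52]
198 [ 61  43  46  54  58  71  72  62  62  76  71  63  51  51  72  98 117 128] [65 62 61] [65 65 61]
199 [ 66  56  48  56  71  85  96  73  74  88  99  72  47  50  65  88 110 128] [76 72 71] [73 74 71]
200 [ 65  52  46  49  77 102 106  83  78 102 109  84  50  52  62  82 102 120] [87 82 80] [89 84 81]
201 [ 63  50  47  56  79 106 110  91  78 107 107  86  58  55  59  74  93 111] [93 92 90] [86 86 86]
202 [ 62  52  44  52  82 105 111  86  78 105 105  84  53  51  58  64  89 106] [87 87 84] [85 86 82]
203 [ 72  50  50  57  82 103 112  88  79 104 111  82  48  56  63  68  83  98] [91 88 86] [82 82 82]
204 [ 71  57  49  53  79 103 105  87  78 101 112  83  56  58  76  85  89 106] [91 85 86] [85 84 82]
205 [ 73  58  46  55  78 107 114  90  84 104 108  86  56  65  88 108 121 121] [92 90 88] [89 88 83]
206 [ 80  63  44  55  75 105 110  87  82 104 104  86  60  68 108 124 132 128] [87 90 84] [88 86 85]

[... 1172 characters left out ...]
67 86 94 94 94 93 94 92 94 93 98 92 93 93 93 88 71 66] [147  83  48] [147  83  48]
220 [66 80 92 98 94 93 97 90 94 91 93 97 98 95 99 91 79 81] [145  79  47] [147  87  58]
221 [ 76  89  92  98 100 103 106 103 102  93 101 103 103 105 112 110 110 114] [145  93  73] [137  98  75]
222 [100 109 114 113 122 125 123 124 121 121 116 122 127 125 136 147 158 165] [143 123 106] [135 123 108]
223 [163 160 162 160 167 164 167 169 165 163 162 167 162 166 178 204 220 225] [180 171 157] [174 171 156]
224 [222 222 226 221 222 227 222 222 220 217 212 201 207 208 214 229 237 237] [231 229 207] [211 206 188]
225 [236 232 234 232 236 238 236 233 231 228 213 206 198 200 203 205 209 210] [239 236 224] [216 211 192]
```

Call:
step_arm([
  {"xyz": [0,0,0.08],"dr": [0,0,0],"claw": 1},
  {"xyz": [0,0,0],"dr": [0,0,0],"claw": 1},
])

```text
t: 18.15
eef_pos: [0.5349, 0.1389, 0.0673]
orientation: [0.0, 0.694, 0.72, 0.0]
ft_force: [0.6, -0.4, 1.0]
width: -0.001
gripper_force: 0.3
```

Call:
step_arm([
  {"xyz": [0,0,0.08],"dr": [0,0,0],"claw": 1},
  {"xyz": [0,0,0],"dr": [0,0,0],"claw": 1},
])

```text
t: 18.4
eef_pos: [0.535, 0.1389, 0.0656]
orientation: [0.0, 0.694, 0.72, 0.0]
ft_force: [-0.4, -0.6, 4.7]
width: 0.003
gripper_force: 1.8
```

Call:
step_arm([
  {"xyz": [0,0,0.08],"dr": [0,0,0],"claw": 1},
  {"xyz": [0,0,0.06],"dr": [0,0,0],"claw": 1},
  {"xyz": [0,0,0],"dr": [0,0,0],"claw": 1},
])

```text
t: 18.77
eef_pos: [0.535, 0.1389, 0.0618]
orientation: [0.0, 0.694, 0.72, 0.0]
ft_force: [0.0, -0.0, 4.9]
width: -0.002
gripper_force: 2.4
```

Call:
step_arm([
  {"xyz": [0,0,0.03],"dr": [0,0,0],"claw": 1},
  {"xyz": [0,0,0],"dr": [0,0,0],"claw": 1},
  {"xyz": [0,0,-0.5],"dr": [0,0,0],"claw": 1},
  {"xyz": [0,0,-1],"dr": [0,0,0],"claw": 1},
  {"xyz": [0,0,-1],"dr": [0,0,0],"claw": 1},
  {"xyz": [0,0,-1],"dr": [0,0,0],"claw": -1},
  {"xyz": [0,0,-1],"dr": [0,0,0],"claw": -1},
  {"xyz": [0,0,0],"dr": [0,0,0],"claw": -1},
  {"xyz": [0,0,0],"dr": [0,0,0],"claw": -1},
  {"xyz": [0,0,0],"dr": [0,0,0],"claw": -1},
  {"xyz": [0,0,0],"dr": [0,0,0],"claw": -1},
])

```text
t: 20.15
eef_pos: [0.5344, 0.1387, 0.1722]
orientation: [-0.001, 0.694, 0.719, -0.001]
ft_force: [0.1, 0.6, -0.2]
width: 1.003
gripper_force: 0.0
```

```bash
python3 - <<'E'
from h import *
err([.535,.139,.066],np.pi/2+.037)
im=bot.capture("side");i=im.astype(int)
for nm,m in (("o",(i[...,0]>i[...,2]+60)&(i[...,0]>110)),("b",(i[...,2]>i[...,0]+50))):
    m=m.copy();m[:,:310]=0;m[:150]=0;m[260:]=0;m[:,370:]=0
    v,u=np.where(bigblob(m));print(nm,len(u),u.min(),u.max(),v.min(),v.max())
for z in(.094,.124): print(proj("side",[.535,.139,z]))
for r in range(196,230,2): print(r,im[r,334])
E
```

```text
t 20.15 tcp [0.5344 0.1387 0.1722] yawx 1.6061 tilt [-0.002 -0.    -1.   ] F [ 0.1  0.6 -0.2] w 1.003
turn tool z, deg -0.09
world d [ 0.0006  0.0003 -0.1062]  units now [0.01 0.03 4.25]  after turn [0.01 0.03 4.25]
o 271 326 342 197 217Traceback (most recent call last):
  File "<stdin>", line 6, in <module>
  File "h.py", line 25, in bigblob
    return l==1+np.argmax(st[1:,4])
                ~~~~~~~~~^^^^^^^^^^
    return _wrapfunc(a, 'argmax', axis=axis, out=out, **kwds)
    return bound(*args, **kwds)
ValueError: attempt to get argmax of an empty sequence
```

Orange has risen (rows 197–217 instead of 211–219). Descending over the buttons, allowing for the 26 mm tip offset.

Call:
step_arm([
  {"xyz": [0,0.02,0.9],"dr": [0,0,0],"claw": -1},
  {"xyz": [0,0,0.9],"dr": [0,0,0],"claw": -1},
  {"xyz": [0,0,0.9],"dr": [0,0,0],"claw": -1},
  {"xyz": [0,0,0.9],"dr": [0,0,0],"claw": -1},
  {"xyz": [0,0,0.3],"dr": [0,0,0],"claw": -1},
  {"xyz": [0,0,0.3],"dr": [0,0,0],"claw": -1},
  {"xyz": [0,0,0.17],"dr": [0,0,0],"claw": -1},
  {"xyz": [0,0,0],"dr": [0,0,0],"claw": -1},
  {"xyz": [0,0,0],"dr": [0,0,0],"claw": -1},
])

```text
t: 21.32
eef_pos: [0.5356, 0.1389, 0.0648]
orientation: [0.0, 0.694, 0.72, 0.0]
ft_force: [0.0, -0.4, 0.1]
width: 1.004
gripper_force: 0.0
```

```bash
python3 - <<'E'
from h import *
err([.535,.139,.063],np.pi/2+.037)
im=bot.capture("side")
cv2.imwrite("pics/s6.png",cv2.resize(im[140:260,270:400,::-1],None,fx=5,fy=5,interpolation=2))
E
```

```text
t 21.32 tcp [0.5356 0.1389 0.0648] yawx 1.6062 tilt [ 0.001  0.    -1.   ] F [ 0.  -0.4  0.1] w 1.004
turn tool z, deg -0.09
world d [-0.0006  0.0001 -0.0018]  units now [ 0.   -0.02  0.07]  after turn [ 0.   -0.02  0.07]
```

View pics/s6.png

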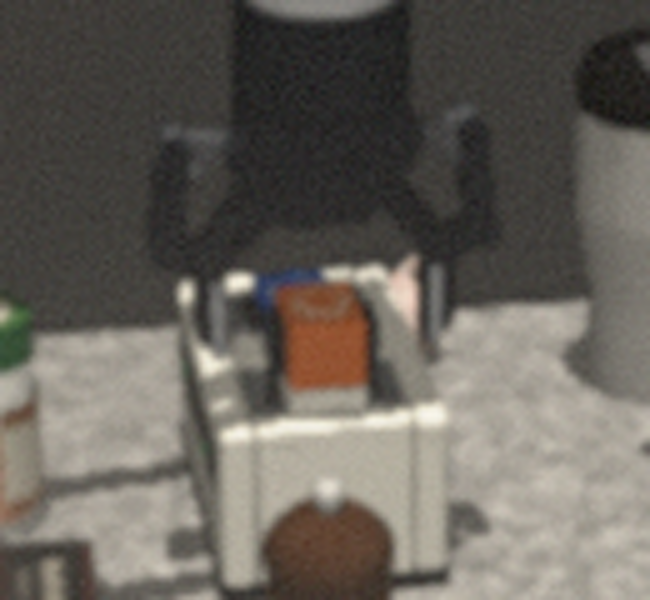

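The orange cartridge is up (cap top at crop ≈322,300), blue still down behind it, and the open pads (x≈217 and 437, tips at y≈350) straddle the buttons. Closing.

Call:
step_arm([
  {"xyz": [0,-0.02,0.05],"dr": [0,0,0],"claw": 1},
  {"xyz": [0,0,0],"dr": [0,0,0],"claw": 1},
  {"xyz": [0,0,0],"dr": [0,0,0],"claw": 1},
  {"xyz": [0,0,0],"dr": [0,0,0],"claw": 1},
  {"xyz": [0,0,0],"dr": [0,0,0],"claw": 1},
  {"xyz": [0,0,0],"dr": [0,0,0],"claw": 1},
  {"xyz": [0,0,0],"dr": [0,0,0],"claw": 1},
  {"xyz": [0,0,0],"dr": [0,0,0],"claw": 1},
], force=30)

```text
t: 22.38
eef_pos: [0.5348, 0.1388, 0.063]
orientation: [0.0, 0.694, 0.72, 0.0]
ft_force: [-0.8, 0.2, 2.0]
width: 0.389
gripper_force: 38.0
```

Opening ≈33–35 mm means both buttons are fully in. Lifting slowly while watching the force.

Call:
step_arm([
  {"xyz": [0,0,-0.2],"dr": [0,0,0],"claw": 1},
  {"xyz": [0,0,-0.2],"dr": [0,0,0],"claw": 1},
  {"xyz": [0,0,-0.2],"dr": [0,0,0],"claw": 1},
  {"xyz": [0,0,-0.2],"dr": [0,0,0],"claw": 1},
  {"xyz": [0,0,0],"dr": [0,0,0],"claw": 1},
])

```text
t: 23.0
eef_pos: [0.5351, 0.1389, 0.0836]
orientation: [0.0, 0.694, 0.72, 0.0]
ft_force: [0.2, -0.9, -2.3]
width: 0.39
gripper_force: 37.6
```

Call:
step_arm([
  {"xyz": [0,0,-0.6],"dr": [0,0,0],"claw": 1},
  {"xyz": [0,0,-0.6],"dr": [0,0,0],"claw": 1},
  {"xyz": [0,0,-0.7],"dr": [0,0,0],"claw": 1},
  {"xyz": [0,0,-0.7],"dr": [0,0,0],"claw": 1},
  {"xyz": [0,0,-0.7],"dr": [0,0,0],"claw": 1},
  {"xyz": [0,0,-0.7],"dr": [0,0,0],"claw": 1},
  {"xyz": [0,0,-0.7],"dr": [0,0,0],"claw": 1},
  {"xyz": [0,0,-0.4],"dr": [0,0,0],"claw": 1},
  {"xyz": [0,0,0],"dr": [0,0,0],"claw": 1},
])

```text
t: 24.12
eef_pos: [0.5351, 0.1389, 0.2114]
orientation: [0.0, 0.694, 0.72, 0.001]
ft_force: [0.1, -0.4, -0.7]
width: 0.392
gripper_force: 37.6
```

```bash
python3 - <<'E'
from h import *
err([.4146,-.230,.208],np.pi/2-.02)
i=bot.capture("side").astype(int)
for nm,m in (("o",(i[...,0]>i[...,2]+60)&(i[...,0]>110)),("b",(i[...,2]>i[...,0]+40))):
    m=m.copy();m[:,:310]=0;m[:100]=0;m[260:]=0;m[:,370:]=0
    v,u=np.where(bigblob(m));print(nm,len(u),u.min(),u.max(),v.min(),v.max())
j=bot.capture("top").astype(int)
# tray contour: rows of cream colour
m=np.zeros(j.shape[:2],bool);m[240:298,375:485]=1
hsv=cv2.cvtColor(j.astype(np.uint8),cv2.COLOR_RGB2HSV).astype(int)
print(proj("top",[.4146,-.23,.004]))
E
```

```text
t 24.12 tcp [0.5351 0.1389 0.2114] yawx 1.6062 tilt [ 0.001  0.    -1.   ] F [ 0.1 -0.4 -0.7] w 0.392
turn tool z, deg 3.17
world d [-0.1205 -0.3689 -0.0034]  units now [-14.58  -5.34   0.13]  after turn [-14.85  -4.53   0.14]
o 287 327 342 133 153
b 70 323 336 199 205
[445.7372405  269.17721508]
```

Call:
step_arm([
  {"xyz": [0,0,0],"dr": [0,0,0.32],"claw": 1},
  {"xyz": [-0.9,-0.275,0],"dr": [0,0,0],"claw": 1},
  {"xyz": [-0.9,-0.275,0],"dr": [0,0,0],"claw": 1},
  {"xyz": [-0.9,-0.275,0],"dr": [0,0,0],"claw": 1},
  {"xyz": [-0.9,-0.275,0],"dr": [0,0,0],"claw": 1},
  {"xyz": [-0.9,-0.275,0],"dr": [0,0,0],"claw": 1},
  {"xyz": [-0.9,-0.275,0],"dr": [0,0,0],"claw": 1},
  {"xyz": [-0.9,-0.275,0],"dr": [0,0,0],"claw": 1},
  {"xyz": [-0.9,-0.275,0],"dr": [0,0,0],"claw": 1},
  {"xyz": [-0.9,-0.275,0],"dr": [0,0,0],"claw": 1},
  {"xyz": [-0.9,-0.275,0],"dr": [0,0,0],"claw": 1},
])

```text
t: 25.6
eef_pos: [0.4608, -0.0853, 0.2093]
orientation: [-0.001, 0.714, 0.7, -0.0]
ft_force: [0.2, -0.4, -2.1]
width: 0.392
gripper_force: 37.6
```

Call:
step_arm([
  {"xyz": [-0.9,-0.275,0],"dr": [0,0,0],"claw": 1},
  {"xyz": [-0.9,-0.275,0],"dr": [0,0,0],"claw": 1},
  {"xyz": [-0.9,-0.275,0],"dr": [0,0,0],"claw": 1},
  {"xyz": [-0.9,-0.275,0],"dr": [0,0,0],"claw": 1},
  {"xyz": [-0.9,-0.275,0],"dr": [0,0,0],"claw": 1},
  {"xyz": [-0.7,-0.2,0],"dr": [0,0,0],"claw": 1},
  {"xyz": [0,0,0],"dr": [0,0,0],"claw": 1},
  {"xyz": [0,0,0],"dr": [0,0,0],"claw": 1},
])

```text
t: 26.6
eef_pos: [0.4194, -0.2133, 0.2099]
orientation: [-0.001, 0.714, 0.7, 0.0]
ft_force: [0.0, 0.2, -2.0]
width: 0.395
gripper_force: 37.6
```

```bash
python3 - <<'E'
from h import *
err([.4146,-.230,.06],np.pi/2-.02)
im=bot.capture("side");i=im.astype(int)
m=(i[...,0]>i[...,2]+60)&(i[...,0]>110);m[:100]=0;m[:,:230]=0;m[:,370:]=0
v,u=np.where(bigblob(m));print("o",len(u),u.min(),u.max(),v.min(),v.max())
s=bot.get_state();p=s["eef_pos"]
for dz in(-.0135,.0605):  print(dz,proj("side",p+[0,-.022,dz]))
# tray in side view: check rect corners
for x,y in((-.044,.0825),(.044,.0825),(.044,-.0825),(-.044,-.0825)): print(proj("side",[.4154+x+.02*y*1,-.1921+y-.02*x,.012]).round(0))
E
```

```text
t 26.6 tcp [ 0.4194 -0.2133  0.2099] yawx 1.5504 tilt [-0.001  0.001 -1.   ] F [ 0.   0.2 -2. ] w 0.395
turn tool z, deg -0.02
world d [-0.0048 -0.0167 -0.1499]  units now [-0.68 -0.17  6.  ]  after turn [-0.67 -0.18  6.  ]
o 482 276 298 215 244
-0.0135 [289.86307395 269.47174412]
0.0605 [287.66469287 226.6720817 ]
[265. 319.]
[312. 316.]
[320. 377.]
[265. 381.]
```

Call:
step_arm([
  {"xyz": [-0.68,-0.17,0],"dr": [0,0,0],"claw": 1},
  {"xyz": [0,0,0.8],"dr": [0,0,0],"claw": 1},
  {"xyz": [0,0,0.8],"dr": [0,0,0],"claw": 1},
  {"xyz": [0,0,0.8],"dr": [0,0,0],"claw": 1},
  {"xyz": [0,0,0.8],"dr": [0,0,0],"claw": 1},
  {"xyz": [0,0,0.8],"dr": [0,0,0],"claw": 1},
  {"xyz": [0,0,0.8],"dr": [0,0,0],"claw": 1},
  {"xyz": [0,0,0.8],"dr": [0,0,0],"claw": 1},
  {"xyz": [0,0,0.8],"dr": [0,0,0],"claw": 1},
  {"xyz": [0,0,0.6],"dr": [0,0,0],"claw": 1},
  {"xyz": [0,0,0],"dr": [0,0,0],"claw": 1},
  {"xyz": [0,0,0],"dr": [0,0,0],"claw": 1},
])

```text
t: 28.15
eef_pos: [0.4153, -0.2311, 0.0361]
orientation: [0.001, 0.714, 0.7, 0.0]
ft_force: [-0.2, 0.0, -2.0]
width: 0.396
gripper_force: 37.6
```

Call:
step_arm([
  {"xyz": [0,0,0.2],"dr": [0,0,0],"claw": 1},
  {"xyz": [0,0,0.15],"dr": [0,0,0],"claw": 1},
  {"xyz": [0,0,0.1],"dr": [0,0,0],"claw": 1},
  {"xyz": [0,0,0],"dr": [0,0,0],"claw": 1},
  {"xyz": [0,0,0],"dr": [0,0,0],"claw": 1},
])

```text
t: 28.78
eef_pos: [0.4149, -0.2308, 0.0243]
orientation: [0.0, 0.714, 0.7, 0.0]
ft_force: [-0.4, 0.0, -1.0]
width: 0.392
gripper_force: 37.6
```

Call:
step_arm([
  {"xyz": [0,0,0.06],"dr": [0,0,0],"claw": 1},
  {"xyz": [0,0,0.06],"dr": [0,0,0],"claw": 1},
  {"xyz": [0,0,0],"dr": [0,0,0],"claw": 1},
])

```text
t: 29.15
eef_pos: [0.4147, -0.2307, 0.0209]
orientation: [-0.0, 0.714, 0.7, -0.0]
ft_force: [0.4, 0.2, -1.5]
width: 0.394
gripper_force: 37.6
```

Call:
step_arm([
  {"xyz": [0,0,0.05],"dr": [0,0,0],"claw": 1},
  {"xyz": [0,0,0.05],"dr": [0,0,0],"claw": 1},
  {"xyz": [0,0,0],"dr": [0,0,0],"claw": 1},
])

```text
t: 29.52
eef_pos: [0.4149, -0.2308, 0.0187]
orientation: [0.0, 0.714, 0.7, 0.0]
ft_force: [-0.1, -0.1, -1.0]
width: 0.389
gripper_force: 37.7
```

Call:
step_arm([
  {"xyz": [0,0,0.05],"dr": [0,0,0],"claw": 1},
  {"xyz": [0,0,0.03],"dr": [0,0,0],"claw": 1},
  {"xyz": [0,0,0],"dr": [0,0,0],"claw": 1},
])

```text
t: 29.9
eef_pos: [0.4149, -0.2309, 0.0186]
orientation: [0.0, 0.714, 0.7, 0.0]
ft_force: [-4.7, 3.0, 9.7]
width: 0.393
gripper_force: 39.2
```

Call:
step_arm([
  {"xyz": [0,0,-0.06],"dr": [0,0,0],"claw": 1},
  {"xyz": [0,0,0],"dr": [0,0,0],"claw": 1},
])

```text
t: 30.15
eef_pos: [0.4151, -0.231, 0.0187]
orientation: [0.0, 0.714, 0.7, 0.0]
ft_force: [-0.9, 1.3, 3.6]
width: 0.395
gripper_force: 38.3
```

Call:
step_arm([
  {"xyz": [0,0,0],"dr": [0,0,0],"claw": -1},
  {"xyz": [0,0,0],"dr": [0,0,0],"claw": -1},
  {"xyz": [0,0,0],"dr": [0,0,0],"claw": -1},
  {"xyz": [0,0,0],"dr": [0,0,0],"claw": -1},
  {"xyz": [0,0,0],"dr": [0,0,0],"claw": -1},
  {"xyz": [0,0,-0.6],"dr": [0,0,0],"claw": -1},
  {"xyz": [0,0,-1],"dr": [0,0,0],"claw": -1},
  {"xyz": [0,0,-1],"dr": [0,0,0],"claw": -1},
  {"xyz": [0,0,-1],"dr": [0,0,0],"claw": -1},
  {"xyz": [0,0,-1],"dr": [0,0,0],"claw": -1},
  {"xyz": [0,0,-1],"dr": [0,0,0],"claw": -1},
  {"xyz": [0,0,-1],"dr": [0,0,0],"claw": -1},
])

```text
t: 31.65
eef_pos: [0.4149, -0.2308, 0.1854]
orientation: [0.001, 0.714, 0.7, 0.0]
ft_force: [0.3, 0.2, -0.2]
width: 1.004
gripper_force: 0.0
```

Call:
step_arm([
  {"xyz": [-1,0,-0.5],"dr": [0,0,0],"claw": -1},
  {"xyz": [-1,0,-0.5],"dr": [0,0,0],"claw": -1},
  {"xyz": [-1,0,0],"dr": [0,0,0],"claw": -1},
  {"xyz": [-1,0,0],"dr": [0,0,0],"claw": -1},
  {"xyz": [-1,0,0],"dr": [0,0,0],"claw": -1},
  {"xyz": [-1,0,0],"dr": [0,0,0],"claw": -1},
  {"xyz": [-1,0,0],"dr": [0,0,0],"claw": -1},
  {"xyz": [-1,0,0],"dr": [0,0,0],"claw": -1},
  {"xyz": [0,0,0],"dr": [0,0,0],"claw": -1},
  {"xyz": [0,0,0],"dr": [0,0,0],"claw": -1},
])

```text
t: 32.9
eef_pos: [0.4108, -0.4304, 0.2089]
orientation: [0.0, 0.714, 0.7, 0.0]
ft_force: [0.7, 0.5, -0.1]
width: 1.002
gripper_force: 0.0
```

```bash
python3 - <<'E'
from h import *
def cmp(n,nm,m,box,z,mode=0):
    k=np.zeros(m.shape,bool);k[box[1]:box[3],box[0]:box[2]]=1;m=m&k
    if m.sum()<4: print(n,nm,"none");return
    v,u=np.where(bigblob(m));print(n,nm,len(u),u.min(),u.max(),v.min(),v.max(),at(n,(u.min()+u.max())/2,(v.min()+v.max())/2,z).round(4))
s=bot.capture("side");t=bot.capture("top")
i=s.astype(int);O=(i[...,0]>i[...,2]+60)&(i[...,0]>110)
cmp("side","orange",O,(240,280,340,400),.078)
print("exp cap bottom/top rows",proj("side",[.4149,-.2528,.078]),proj("side",[.4149,-.2528,.004]))
cmp("side","blue",i[...,2]>i[...,0]+40,(310,150,370,260),.094)
j=t.astype(int);O=(j[...,0]>j[...,2]+60)&(j[...,0]>150)
cmp("top","orange",O,(400,230,500,300),.078)
cmp("top","blue",(j[...,2]>j[...,0]+40),(200,180,290,250),.094)
# differences vs initial pictures: mill, jar, garlic, tray, scourer
for n,im,boxes in(("side",s,{"jar":(255,195,282,250),"mill":(315,230,355,315),"tray_far":(262,314,318,345),"garlic":(340,185,362,215)}),("top",t,{"jar":(222,268,262,300),"mill":(350,200,386,240),"tray":(386,245,470,294),"garlic":(168,174,196,202)})):
    a=cv2.imread(f"pics/{n}0.png")[...,::-1].astype(int)
    for k,b in boxes.items():
        d=np.abs(a-im)[b[1]:b[3],b[0]:b[2]].max(2);print(n,k,"changed px",(d>50).sum(),"of",d.size)
err([.415,-.23,.2])
E
```

```text
side orange 646 279 300 321 352 [ 0.413  -0.2478  0.078 ]
exp cap bottom/top rows [290.85257769 338.39554958] [292.7536864  373.55417778]
side blue 167 321 337 194 205 [0.5308 0.2081 0.094 ]
top orange 353 443 465 259 276 [ 0.4151 -0.2295  0.078 ]
top blue 365 217 239 203 221 [0.5312 0.2135 0.094 ]
side jar changed px 1164 of 1485
side mill changed px 745 of 3400
side tray_far changed px 623 of 1736
side garlic changed px 91 of 660
top jar changed px 0 of 1280
top mill changed px 0 of 1440
top tray changed px 974 of 4116
top garlic changed px 0 of 784
t 33.0 tcp [ 0.411  -0.4301  0.2089] yawx 1.551 tilt [ 0.001 -0.    -1.   ] F [-0.1  0.3 -0.3] w 0.997
world d [ 0.004   0.2001 -0.0089]  units now [8.   0.   0.35]  after turn [8.   0.   0.35]
```

```bash
python3 - <<'E'
from h import *
t=bot.capture("top");a=cv2.imread("pics/top0.png")[...,::-1].astype(int);d=np.abs(a-t).max(2)>50
for b in((386,245,438,294),(438,245,470,294),(386,245,470,253),(386,286,470,294)): print(b,d[b[1]:b[3],b[0]:b[2]].sum())
v,u=np.where(d[240:300,380:480]);print(u.min()+380,u.max()+380,v.min()+240,v.max()+240)
k=t.astype(int).max(2)<70;k[:245]=0;k[296:]=0;k[:,:270]=0;k[:,360:]=0
v,u=np.where(bigblob(k));print("tea",u.min(),u.max(),v.min(),v.max(),at("top",u.mean(),v.mean(),.059), proj("top",[.405,.024,.059]))
E
```

```text
(386, 245, 438, 294) 99
(438, 245, 470, 294) 874
(386, 245, 470, 253) 0
(386, 286, 470, 294) 121
432 479 250 297
tea 306 342 264 285 [0.4049297  0.02686888 0.059     ] [325.39959156 275.03961666]
```

```bash
python3 -c "
from plant import bot
print(bot.hand_in())"
```

```text
the job is handed in; nothing more can be done
None
```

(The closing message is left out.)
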